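# Pack the scrapers and park the caddy

### The job

Lift every bench scraper off its peg and put it in the wooden caddy, then gently lower the caddy's lid until it is fully shut. Then slide the closed caddy along the counter, without lifting or tipping it, so that it sits squarely within the empty outline, and leave everything else where it is.

Things in the scene. Friction and masses are not known exactly. Their poses are not given: they have to be found in the camera images.
- caddy: loose wooden caddy, an open box 155 mm (x) by 190 mm (y) by 125 mm high, walls and floor 6 mm, about 1 kg, smooth underneath so that it slides easily; origin under its centre on the counter, z up; its lid is hinged along the top of its far (+x) wall
- caddy_lid (a joint): angle of the caddy's lid, rad: 0 closed flat on the rim, 1.57 upright, 1.85 stop. The hinge is stiff: the lid stays where it is left and takes 1 to 3 N at its free edge to swing
- lid_hinge (a point): middle of the lid's hinge line, at the top of the caddy's far wall, 125 mm above the counter, axes as the caddy's. The lid plate is 155 mm long from here, 190 mm wide and 8 mm thick; hinge line in its underside
- lid_handle (a point): centre of the bar handle on the lid's outer face, in the middle of the lid (77.5 mm from the hinge): 50 mm long (along the caddy's x), 14 mm thick (y), standing 30 mm off the lid. With the lid shut the bar stands upright over the caddy's centre, from 133 to 163 mm above the counter
- mark_load: thin black rectangular outline on the counter, 175 mm (x) by 210 mm (y), where the caddy stands at the start; origin at its centre
- mark_home: thin black rectangular outline on the counter of the same size, empty at the start: the caddy's home; origin at its centre, axes to match the caddy's
- rack: fixed low wooden rack, 330 mm wide (y); origin on the counter under its middle, x away from the robot. Four steel pegs, 8 mm thick, at y = -120, -40, 40, 120 mm, 140 mm above the counter, run along -x to x = -55 mm, where the end turns up 10 mm above the peg's upper side. Cross bar behind at x = 3 to 21 mm, top 155 mm high
- canister: bystander: clear jar, 100 mm across, 150 mm high, origin under its centre
- ramekin: bystander: white cup 80 mm across, 45 mm high, origin under its centre
- spatula: bystander: red spatula lying on the counter, origin under its middle
- whisk: bystander: whisk with wooden handle lying on the counter, about 230 mm long, 50 mm high, origin at the joint of handle and wires, on the counter
- timer: bystander: white kitchen timer, 50 mm across, 35 mm high, origin under its centre
- scraper_a: bench scraper: steel blade 62 mm wide (y), 46 high, 4 thick; above it a wooden handle 30 wide (y), 12 thick (x), z = 28 to 106 mm, with a slot 14 wide from z = 42 to 78 and a solid tab above. Origin mid lower edge of the blade, z up the handle. Hangs upright by the slot's top on a peg, tab free above it. Two to four of the four are there, the rest absent.
- scraper_a_mid (a point): middle of scraper_a's handle slot, 60 mm up its z axis from its origin
- scraper_b: bench scraper: steel blade 54 mm wide (y), 46 high, 4 thick; above it a wooden handle 30 wide (y), 12 thick (x), z = 28 to 106 mm, with a slot 14 wide from z = 42 to 78 and a solid tab above. Origin mid lower edge of the blade, z up the handle. Hangs upright by the slot's top on a peg, tab free above it. Two to four of the four are there, the rest absent.
- scraper_b_mid (a point): middle of scraper_b's handle slot, 60 mm up its z axis from its origin
- scraper_c: bench scraper: steel blade 62 mm wide (y), 46 high, 4 thick; above it a wooden handle 30 wide (y), 12 thick (x), z = 28 to 106 mm, with a slot 14 wide from z = 42 to 78 and a solid tab above. Origin mid lower edge of the blade, z up the handle. Hangs upright by the slot's top on a peg, tab free above it. Two to four of the four are there, the rest absent.
- scraper_c_mid (a point): middle of scraper_c's handle slot, 60 mm up its z axis from its origin
- scraper_d: bench scraper: steel blade 54 mm wide (y), 46 high, 4 thick; above it a wooden handle 30 wide (y), 12 thick (x), z = 28 to 106 mm, with a slot 14 wide from z = 42 to 78 and a solid tab above. Origin mid lower edge of the blade, z up the handle. Hangs upright by the slot's top on a peg, tab free above it. Two to four of the four are there, the rest absent.
- scraper_d_mid (a point): middle of scraper_d's handle slot, 60 mm up its z axis from its origin
Not all that is in view belongs to the job. What is shaped like the scraper_b but turquoise is not meant.

How it is judged:
By the outcome, as a careful person would: the job done as asked, in the order asked, and still so for the second after the job is handed in, with the robot touching nothing.
Of scraper_a, scraper_b, scraper_c, scraper_d only 2 to 4 are there at a start; the rules pass over those that are not, and their reading is None.
At some moment in a run one of caddy may be knocked a few centimetres aside while the robot is not near it.
Once in a run the grip may slacken for a moment while it holds something.
It also fails if it takes over 210 s, if anything falls off the work surface, if the arm or the gripper's body presses on something with over 40 N, if the wrist force passes 120 N, or if a joint passes its speed limit or range.

### The arm

A 7-joint arm with a two-finger parallel gripper is mounted at the origin on the work surface. World frame = base frame: x ahead of the robot, y to its left, z up, the work surface at z = 0. Lengths are in mm, angles in rad, forces in N, time in s.
With the tool pointing down it reaches from about 425 to 1025 mm from the base axis. Payload 9.4 kg.
Tool frame: the origin (TCP) lies midway between the tips of the shut fingers; the grasp point (between the pads) lies 19 mm behind it; z points along the fingers, y is the line along which they close (so a half turn about z gives the same grasp; the last joint's range is limited). The gripper opens to 93 mm and grips with 3 to 60 N. Pads are 15 mm wide; open, the fingers measure 128 mm over their backs; the gripper's body (75 mm by 188 mm) begins 65 mm behind the grasp point.
Start: joints at [1.245, 0.599, -0.003, 1.599, 0.002, 0.943, -0.08], TCP at [178.515, -702.678, 218.618] pointing down, gripper open.
Joint ranges: [-2.57, 2.57], [-0.35, 1.97], [-1.29, 1.29], [0.11, 2.56], [-1.05, 4.19], [0.11, 1.86], [-2.63, 2.63]. Speed limits (rad/s): [2.22, 2.22, 3.01, 3.01, 3.14, 3.14, 3.14].

### API

Orientations are given as a unit quaternion [w, x, y, z].
In Python, from cell import readout, imaging, bot gives the robot as it stands. The module is installed in compiled form; this text tells all that it offers.
- The arm moves only by the tool apply_moves, never from a script. Its argument "increments" is a list of rows, each a list of 5 numbers: the shift along the tool's x, y, z in m, then the turn about the tool's z in degrees, then the finger opening in m, from 0 to 0.093. A call has 1 to 10 rows; each row shifts and turns the commanded pose from where the row before left it, along the tool's axes as they then stand; what a row does not reach is not made up. A row lasts 1/12 s, in which the tool goes at most 41.7 mm and 7.16 degrees, less where a joint would pass 70% of its speed; a pose out of reach is approached as far as the arm can. A call with a gripper value outside its range is refused whole. The fingers move at their own pace and stop on an object; "grip_force" is the grip in N (left out, the last holds). Time passes only in rows, so rows that do not move let the fingers close. It gives the time, the measured TCP pose, the force, the opening and the grip force at its end, in the units of the state.
- readout.state(): the state, without advancing time (a new reading comes with each control period).
- imaging.capture(name): name is "side" or "top" or "wrist"; returns the picture (400x640x3 uint8, red, green, blue); there is no depth.
- imaging.camera_params(name): a dict with "mtx" (3x3 intrinsics, pixels), "eye" and "orientation" of the camera in the world. Camera axes: x right, y down, z forward; pixel columns grow to the right and rows downward; lengths in mm; the calibration is good to about 2 mm. A picture is of the moment at which its call begins: read the wrist's pose just before it. camera_params takes no time and is no camera call; for the wrist camera it gives the pose at the moment of the call.
- bot.close_job(): hands the job in; it is judged then, once.
The state is a dict: "time_s": time; "joint_positions": joint angles; "joint_vel": joint speeds; "effort": joint torques, N m; "tool_pos": TCP position; "tool_rot": TCP orientation; "force": force on the tool from outside, world axes, zero at the start; "ft_torque": the same for the moment, N m; "grip_width": opening from 0.0 (shut) to 1.0 (fully open); "gripper_force": force on a finger pad.
Only numpy, scipy, OpenCV 4.12 (cv2) and the standard library are available. Lean on these libraries where they do the work, as an engineer would, in place of code of your own. Each camera call takes 0.05 s, during which the arm holds its last target. There are 200 camera calls.

## Working session

There is one attempt and no reset: what is moved stays moved. The work goes in short steps, Python scripts to look and compute and a tool call to move; the robot and the scene stay as the last step left them, time stands still between calls to the robot, and variables do not carry over. Pictures are saved under pics/ and viewed, at most 14 in all, crops included, and the job is handed in when it is done.

Besides the shell and the picture viewer there is one more tool, called as name(argument=value, ...) on one line, values as JSON. apply_moves: Moves the arm, as the interface text tells. Its arguments: {"type":"object","properties":{"increments":{"type":"array","items":{"type":"array","items":{"type":"number"}}},"grip_force":{"type":"number"}},"required":["increments"]}

```bash
mkdir -p pics
cat > h.py <<'E'
import numpy as np, cv2
from scipy.spatial.transform import Rotation as R
from cell import readout, imaging, bot
def snap(n,f=None):
    im=imaging.capture(n); p=imaging.camera_params(n)
    if f: cv2.imwrite('pics/'+f,im[:,:,::-1])
    return im,p
def rot(q): return R.from_quat([q[1],q[2],q[3],q[0]]).as_matrix()
def ray(p,uv):
    M=np.array(p['mtx']); d=np.linalg.inv(M)@np.array([uv[0],uv[1],1.]); o=np.array(p['orientation'])
    Rm=rot(o) if o.size==4 else o.reshape(3,3)
    d=Rm@d; return np.array(p['eye'],float),d/np.linalg.norm(d)
def onz(p,uv,z):
    e,d=ray(p,uv); return e+d*(z-e[2])/d[2]
def tri(a,b):
    (e,d),(f,g)=a,b; s=np.linalg.lstsq(np.c_[d,-g],f-e,rcond=None)[0]
    P,Q=e+d*s[0],f+g*s[1]; return (P+Q)/2,np.linalg.norm(P-Q)
def proj(p,X):
    o=np.array(p['orientation']); Rm=rot(o) if o.size==4 else o.reshape(3,3)
    c=np.array(p['mtx'])@(Rm.T@(np.array(X,float)-np.array(p['eye']))); return c[:2]/c[2]
E
python3 - <<'E'
from h import *
for n in('side','top','wrist'):
    im,p=snap(n,n+'0.png'); print(n,p)
print(readout.state())
E
```

```text
side {'mtx': array([[371.44972305,   0.        , 320.07366065],
       [  0.        , 371.44972305, 196.22036758],
       [  0.        ,   0.        ,   1.        ]]), 'eye': array([ 184.87695615, -535.91310746,  843.32362329]), 'orientation': array([-0.33961609,  0.89605952, -0.2706745 ,  0.09205193])}
top {'mtx': array([[365.25719334,   0.        , 316.41804358],
       [  0.        , 365.25719334, 201.90497387],
       [  0.        ,   0.        ,   1.        ]]), 'eye': array([ 315.95076292,   21.98269179, 1123.63531628]), 'orientation': array([-0.06293319,  0.71169045, -0.69616443,  0.06993722])}
wrist {'mtx': array([[284.25622973,   0.        , 323.86640203],
       [  0.        , 284.25622973, 197.80677618],
       [  0.        ,   0.        ,   1.        ]]), 'eye': array([ 244.84733641, -685.99602088,  384.24244821]), 'orientation': array([ 0.09771568,  0.7832461 , -0.60917898, -0.07666922])}
{'time_s': 0.15, 'joint_positions': array([ 1.24529333,  0.59997378, -0.00253202,  1.59993353,  0.00181997,
        0.94287791, -0.07978648]), 'joint_vel': array([ 0.00059453, -0.00126788,  0.00076248, -0.00206447,  0.00165919,
       -0.00096018,  0.00050971]), 'effort': array([ 4.21261531e-03, -7.65578055e+01,  1.49938546e+00, -2.52559322e+01,
       -5.23537968e-02,  1.49410113e-02,  1.12084347e-04]), 'tool_pos': array([ 178.41923445, -702.33548281,  217.9395821 ]), 'tool_rot': array([-5.78545086e-04,  9.92267327e-01,  1.24117678e-01, -1.41224083e-04]), 'force': array([-0.47860995,  0.36917923,  0.3337922 ]), 'ft_torque': array([ 0.04895333, -0.01566468,  0.01399877]), 'gripper_force': 0.0, 'grip_width': 1.0013361932680924}
```

View pics/top0.png

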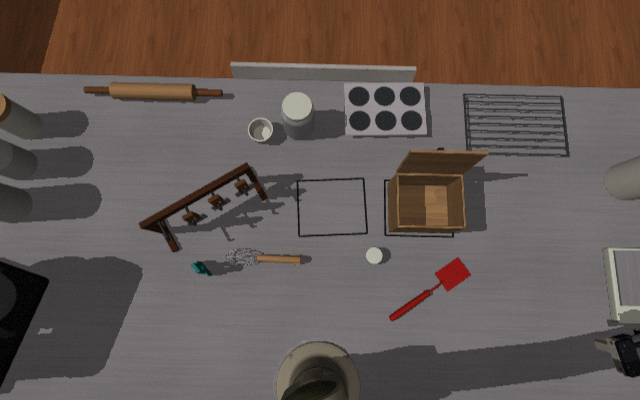

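View pics/side0.png

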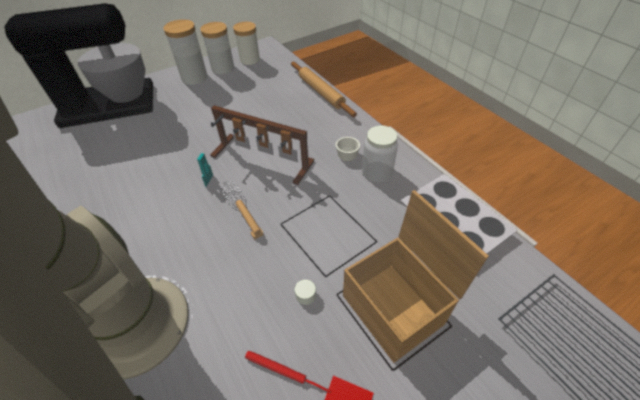

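Top view: caddy around (427,203) in mark_load, home outline around (332,207), rack at about (203,197) rotated, with three brown scrapers at (191,217), (216,200), (241,186). The turquoise decoy stands off the rack at (202,268), so only the rack ones fit the description.

Run:
```python
from h import *
im,p=cv2.imread('pics/top0.png'),imaging.camera_params('top')
ps=imaging.camera_params('side')
for n,uv,z in [('scr1',(191,217),150),('scr2',(216,200),150),('scr3',(241,186),150),('rackend L',(143,225),155),('rackend R',(248,166),155),('home',(332,207),0),('load',(420,208),0),('caddy top corners',(390,227),125),('',(466,230),125),('',(463,176),125),('',(399,174),125)]:
    print(n,onz(p,uv,z).round(0))
# side/top triangulate
for n,a,b in [('s1',(191,213),(238,122)),('s2',(216,197),(263,127)),('s3',(241,182),(287,134)),('lid corner',(486,153),(481,260)),('lid2',(407,151),(412,196)),('teal',(200,265),(202,155))]:
    print(n,tri(ray(p,a),ray(ps,b)))
def quad(m):
    c=max(cv2.findContours(m,cv2.RETR_EXTERNAL,cv2.CHAIN_APPROX_NONE)[0],key=cv2.contourArea); return cv2.minAreaRect(c)
m=(im.max(2)<60).astype(np.uint8); m[:, :285]=0;m[:,375:]=0;m[:165]=0;m[245:]=0
r=quad(m); b=np.array([onz(p,q,0) for q in cv2.boxPoints(r)]);print('home',b.round(1),b.mean(0))
```

```text
scr1 [452. 350. 150.]
scr2 [500. 286. 150.]
scr3 [541. 221. 150.]
rackend L [428. 473. 155.]
rackend R [596. 204. 155.]
home [515. -36.   0.]
load [ 518. -312.    0.]
caddy top corners [ 441. -190.  125.]
 [ 437. -400.  125.]
 [ 591. -400.  125.]
 [ 592. -218.  125.]
s1 (array([458.87048903, 344.99879818, 167.66469437]), np.float64(3.6284359548777108))
s2 (array([505.94865955, 281.53149007, 168.40635166]), np.float64(1.851150915705289))
s3 (array([549.4440213 , 218.31927317, 164.93940411]), np.float64(1.9908713891605514))
lid corner (array([ 607.19562376, -396.17801186,  270.65584925]), np.float64(6.493989306232623))
lid2 (array([ 615.42438881, -207.6785619 ,  257.14987258]), np.float64(0.44824799347132743))
teal (array([325.40766775, 324.50024346, 120.69150436]), np.float64(2.513815993542734))
home [[ 602.1   79.9    0. ]
 [ 616.4 -139.7    0. ]
 [ 434.3 -146.     0. ]
 [ 421.1   67.1    0. ]] [518.47143706 -34.66563114   0.        ]
```

Run:
```python
import cv2,numpy as np
a=cv2.imread('pics/top0.png')[140:285,125:310]; b=cv2.imread('pics/side0.png')[90:200,180:330]
cv2.imwrite('pics/c1.png',np.vstack([cv2.resize(a,(640,320*145//185*2//2+1)) if 0 else cv2.resize(a,(400,300),interpolation=2),cv2.resize(b,(400,293),interpolation=2)]))
```

```text
(no output)
```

View pics/c1.png

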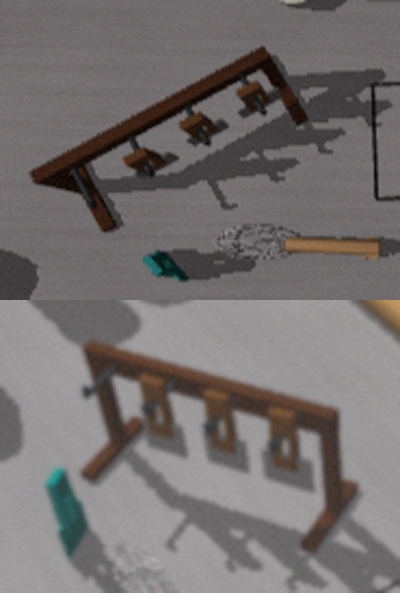

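Crop: three brown scrapers on the pegs, with the leftmost peg empty. The turquoise piece stands on the counter away from the rack, so I ignore it. First I'll fly over the caddy.

apply_moves(increments=[[0, 0, -0.04, 7.1, 0.05], [0, 0, -0.04, 7.1, 0.05], [0.02, -0.032, -0.008, 0, 0.05], [0.02, -0.032, -0.008, 0, 0.05], [0.02, -0.032, -0.008, 0, 0.05], [0.02, -0.032, -0.008, 0, 0.05], [0.02, -0.032, -0.008, 0, 0.05], [0.02, -0.032, -0.008, 0, 0.05], [0.02, -0.032, -0.008, 0, 0.05], [0.02, -0.032, -0.008, 0, 0.05]])

```text
time_s: 0.98
tool_pos: [338.8, -444.7, 362.9]
tool_rot: [-0.0, 1.0, 0.0, -0.0]
force: [0.8, 0.4, 0.0]
grip_width: 0.536
gripper_force: 0.0
```

apply_moves(increments=[[0.02, -0.032, -0.008, 0, 0.05], [0.02, -0.032, -0.008, 0, 0.05], [0.02, -0.032, -0.008, 0, 0.05], [0.02, -0.032, -0.008, 0, 0.05], [0.02, -0.032, -0.008, 0, 0.05], [0, 0, 0, 0, 0.05], [0, 0, 0, 0, 0.05]])

```text
time_s: 1.57
tool_pos: [439.3, -284.5, 402.9]
tool_rot: [0.0, 1.0, 0.003, 0.0]
force: [-0.3, -1.1, 0.2]
grip_width: 0.54
gripper_force: 0.0
```

Run:
```python
from h import *
im,p=snap('wrist','w1.png'); s=readout.state(); print(s['time_s'],s['tool_pos'],s['tool_rot'],p['eye'],p['orientation'])
```

```text
1.6167 [ 438.08470022 -286.21826082  402.54435514] [ 1.75634907e-04  9.99999231e-01  1.21918888e-03 -1.46932629e-04] [ 506.58600164 -286.22965444  568.79790001] [ 0.08809972  0.70237696 -0.70087003 -0.08767123]
```

View pics/w1.png

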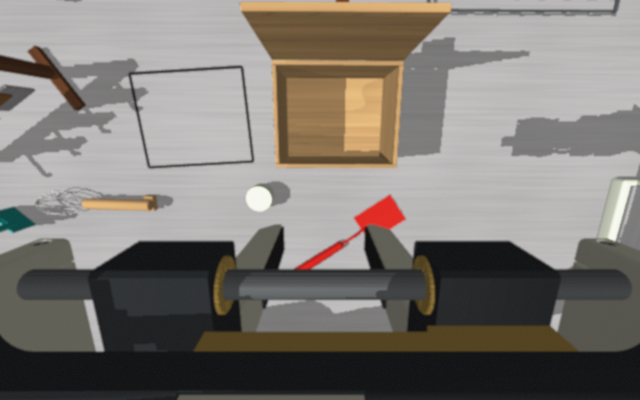

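Run:
```python
from h import *
p=imaging.camera_params('wrist')
for n,uv,z in [('nearL',(276,166),125),('nearR',(397,166),125),('farL',(273,62),125),('farR',(404,62),125)]+[('home',q,0) for q in [(130,73),(243,66.5),(253.5,161),(149,167)]]: print(n,onz(p,uv,z).round(1))
pt,ps=imaging.camera_params('top'),imaging.camera_params('side')
for uv in [(297.5,179.5),(365,178.5),(367,234.5),(299.5,236.5)]: print('top home',onz(pt,uv,0).round(1))
# lid free-edge corners: wrist vs side/top
for n,a,b,c in [('L',(241,4),(413,193),(407,151)),('R',(449,4),(483,257),(486,153))]:
    print(n,tri(ray(p,a),ray(ps,b)),tri(ray(p,a),ray(pt,c)))
```

```text
nearL [ 444.9 -211.5  125. ]
nearR [ 445.3 -401.1  125. ]
farL [ 594.8 -213.1  125. ]
farR [ 595.2 -401.3  125. ]
home [600.2  73.8   0. ]
home [ 611.8 -136.8    0. ]
home [ 437.4 -145.9    0. ]
home [424.9  64.7   0. ]
top home [600.9  74.5   0. ]
top home [ 609.3 -139.6    0. ]
top home [ 431.4 -145.1    0. ]
top home [420.6  62.8   0. ]
L (array([ 616.13179518, -208.40824473,  266.80597901]), np.float64(0.7251658775903935)) (array([ 616.50960058, -207.06513275,  260.04098436]), np.float64(4.351411001613044))
R (array([ 609.22266843, -396.20378606,  278.62835405]), np.float64(7.038477020618644)) (array([ 617.73310909, -406.01838091,  256.82995978]), np.float64(5.1989756774103615))
```

apply_moves(increments=[[0, -0.04, 0.002, 0, 0.05], [0, -0.04, 0.002, 0, 0.05], [0, -0.04, 0.002, 0, 0.05], [0, -0.04, 0.002, 0, 0.05], [0, -0.04, 0.002, 0, 0.05], [0, -0.04, 0.002, 0, 0.05], [0, -0.04, 0.002, 0, 0.05], [0, -0.04, 0.002, 0, 0.05], [0, -0.04, 0.002, 0, 0.05], [0, -0.04, 0.002, 0, 0.05]])

```text
time_s: 2.45
tool_pos: [437.6, 113.4, 382.3]
tool_rot: [0.0, 1.0, -0.001, -0.0]
force: [1.4, -0.3, 0.1]
grip_width: 0.536
gripper_force: 0.0
```

apply_moves(increments=[[0, -0.04, 0, -7, 0.05], [0, -0.035, 0.002, -7, 0.05], [0, -0.03, 0.002, -7, 0.05], [0, -0.03, 0.002, -7, 0.05], [0, 0, 0.002, -5, 0.05], [0, 0, 0, 0, 0.05], [0, 0, 0, 0, 0.05]])

```text
time_s: 3.03
tool_pos: [416.1, 243.6, 374.0]
tool_rot: [0.0, 0.959, 0.282, -0.001]
force: [0.4, -0.2, 1.1]
grip_width: 0.533
gripper_force: 0.0
```

Run:
```python
from h import *
im,p=snap('wrist','w2.png'); s=readout.state(); print(s['time_s'],s['tool_pos'],s['tool_rot'],p['eye'],list(p['orientation']))
```

```text
3.0833 [416.23353621 243.48339378 374.21238768] [ 3.86405444e-04  9.59580612e-01  2.81433361e-01 -4.02883549e-04] [474.01264301 280.14823135 540.44370943] [np.float64(0.10957553884808861), np.float64(0.8706001398531483), np.float64(-0.47593506700296834), np.float64(-0.05945090218583491)]
```

View pics/w2.png

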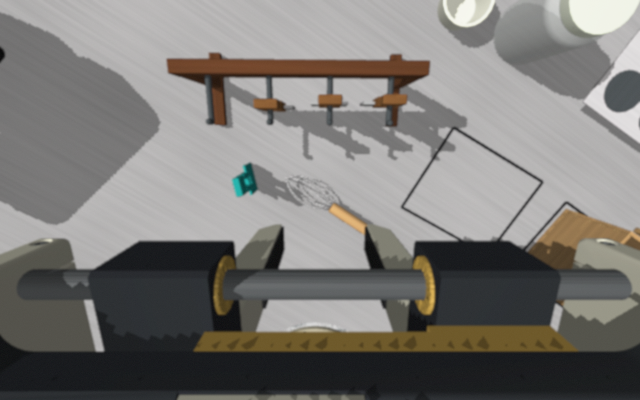

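w2: rack bar from (168,66) to (430,70), scrapers at about (268,103), (330,100), (394,100), turquoise decoy at (245,182) on the counter.

Run:
```python
from h import *
im=cv2.imread('pics/w2.png'); cv2.imwrite('pics/c2.png',cv2.resize(im[45:135,160:440],(800,257),interpolation=2))
p=imaging.camera_params('wrist')
ex=rot(readout.state()['tool_rot'])
for n,uv in [('s1',(268,103)),('s2',(330,100)),('s3',(392,100))]: print(n,onz(p,uv,172).round(1))
a=[onz(p,uv,155) for uv in [(168,60),(430,62),(168,73),(430,74)]]; print(np.round(a,1)); 
for i in(0,2): d=a[i]-a[i+1]; print(np.degrees(np.arctan2(-d[0],d[1])))
```

```text
s1 [459.3 352.2 172. ]
s2 [503.5 289.8 172. ]
s3 [544.7 225.6 172. ]
[[435.6 485.7 155. ]
 [610.  209.7 155. ]
 [421.9 479.3 155. ]
 [599.  201.1 155. ]]
32.28400864989849
32.4813439870959
```

View pics/c2.png

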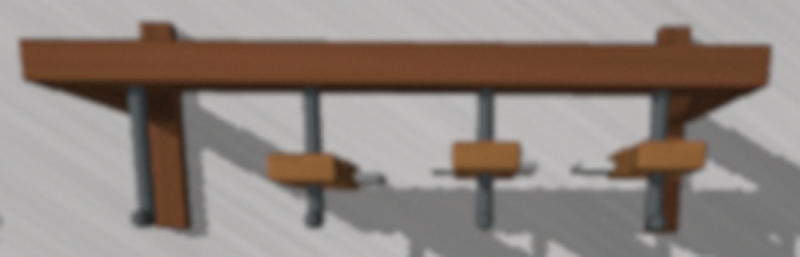

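```bash
cat >> h.py <<'E'
def rel(X):
    s=readout.state(); Rt=rot(s['tool_rot']); return (Rt.T@(np.array(X)-s['tool_pos'])/1000).round(4)
def yaw():
    Rt=rot(readout.state()['tool_rot']); return np.degrees(np.arctan2(Rt[1,0],Rt[0,0]))
E
python3 - <<'E'
from h import *
p=imaging.camera_params('wrist')
for n,uv in [('s1',(265.7,104.2)),('s2',(330.4,100.7)),('s3',(394.9,99.6))]: X=onz(p,uv,172);print(n,X.round(1),rel(X))
E
```

```text
s1 [456.6 353.9 172. ] [ 0.0938 -0.0712  0.2021]
s2 [503.1 288.9 172. ] [0.0979 0.0086 0.2021]
s3 [547.  222.9 172. ] [0.0991 0.0879 0.2022]
```

apply_moves(increments=[[0.01, 0.03, 0.025, 0, 0.05], [0.01, 0.03, 0.03, 0, 0.05], [0, 0.028, 0.03, 0, 0.05], [0, 0, 0.025, 0, 0.05], [0, 0, 0, 0, 0.05], [0, 0, 0, 0, 0.05]])

```text
time_s: 3.58
tool_pos: [478.9, 182.2, 265.5]
tool_rot: [0.0, 0.959, 0.283, -0.001]
force: [-0.4, 0.3, 1.0]
grip_width: 0.535
gripper_force: 0.0
```

Run:
```python
from h import *
im,p=snap('wrist','w3.png'); s=readout.state(); print(s['time_s'],s['tool_pos'],yaw(),p['eye'])
cv2.imwrite('pics/c3.png',im[:260,:,::-1])
```

```text
3.6333 [479.25842425 183.36038541 266.82147356] 32.940185054318135 [536.76816438 220.07350425 433.13934117]
```

View pics/c3.png

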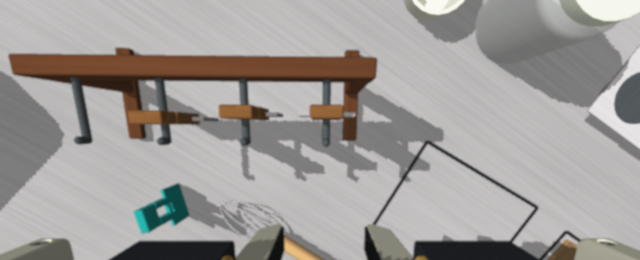

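w3: tab tops at about (327,111), (236,112), (147,117).

Run:
```python
from h import *
p=imaging.camera_params('wrist')
p2=dict(mtx=p['mtx'],eye=np.array([474.01264301,280.14823135,540.44370943]),orientation=np.array([0.10957553884808861,0.8706001398531483,-0.47593506700296834,-0.05945090218583491]))
for n,a,b in [('s1',(265.7,104.2),(147,117)),('s2',(330.4,100.7),(236,112)),('s3',(394.9,99.6),(327,111))]:
    X,e=tri(ray(p2,a),ray(p,b)); Y=onz(p,b,172); print(n,X.round(1),e.round(1),Y.round(1),rel(X),rel(Y))
```

```text
s1 [457.4 354.4 172.4] 2.0 [458.  355.3 172. ] [ 0.0746 -0.1555  0.0945] [ 0.0756 -0.1558  0.0949]
s2 [503.9 289.7 175. ] 2.5 [504.5 291.3 172. ] [ 0.0784 -0.0758  0.0919] [ 0.0798 -0.0768  0.0949]
s3 [547.8 223.7 172.5] 2.4 [548.7 224.5 172. ] [0.0795 0.0034 0.0943] [0.0807 0.0033 0.0948]
```

apply_moves(increments=[[0.03, 0.003, 0.02, 0, 0.05], [0.03, 0, 0.02, 0, 0.05], [0.02, 0, 0.02, 0, 0.05], [0, 0, 0.03, 0, 0.05], [0, 0, 0.025, 0, 0.05], [0, 0, 0.011, 0, 0.05], [0, 0, 0, 0, 0.05], [0, 0, 0, 0, 0.0], [0, 0, 0, 0, 0.0], [0, 0, 0, 0, 0.0]], grip_force=25)

```text
time_s: 4.47
tool_pos: [548.6, 225.1, 142.0]
tool_rot: [-0.0, 0.959, 0.284, 0.002]
force: [0.2, -0.5, -0.5]
grip_width: 0.371
gripper_force: 0.0
```

apply_moves(increments=[[0, 0, 0, 0, 0.0], [0, 0, 0, 0, 0.0], [0, 0, 0, 0, 0.0]])

```text
time_s: 4.72
tool_pos: [548.4, 224.9, 141.5]
tool_rot: [-0.0, 0.959, 0.284, 0.001]
force: [-0.5, -0.3, 8.3]
grip_width: 0.32
gripper_force: 25.0
```

apply_moves(increments=[[0, 0, -0.007, 0, 0.0], [0, 0, -0.006, 0, 0.0], [0, 0, -0.006, 0, 0.0], [0, 0, 0, 0, 0.0], [-0.012, 0, 0, 0, 0.0], [-0.015, 0, 0, 0, 0.0], [-0.015, 0, 0, 0, 0.0], [-0.015, 0, 0, 0, 0.0], [-0.015, 0, 0, 0, 0.0], [0, 0, 0, 0, 0.0]])

```text
time_s: 5.55
tool_pos: [484.9, 183.3, 158.8]
tool_rot: [0.001, 0.959, 0.284, -0.001]
force: [-0.5, 0.1, -1.4]
grip_width: 0.319
gripper_force: 25.0
```

Run:
```python
from h import *
im,p=snap('wrist','w4.png'); s=readout.state(); print(s['time_s'],s['tool_pos'],yaw(),s['force'],s['gripper_force'],s['grip_width'])
sd,ps=snap('side','s4.png'); t,pt=snap('top','t4.png')
cv2.imwrite('pics/c4.png',np.vstack([im[60:300,:,::-1],sd[60:300,:,::-1]]))
```

```text
5.6 [486.53659945 184.48251225 159.09526113] 33.040096334734834 [ 0.10495931  0.47673155 -0.79079821] 24.99989915639162 0.32254094938948014
```

View pics/c4.png

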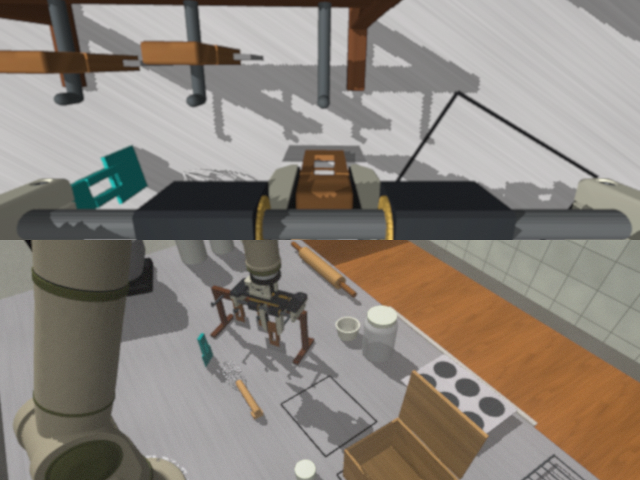

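Scraper is off its peg and held in the grip. Now carrying it to the caddy.

apply_moves(increments=[[0, 0, -0.018, 6.6, 0.0], [0, 0, -0.018, 6.6, 0.0], [0, 0, -0.018, 6.6, 0.0], [0, 0, -0.018, 6.6, 0.0], [0, 0, -0.018, 6.6, 0.0], [0, 0.02, 0, 0, 0.0], [0, 0.035, 0, 0, 0.0], [0, 0.038, 0, 0, 0.0], [0, 0.038, 0, 0, 0.0], [0, 0.038, 0, 0, 0.0]], grip_force=35)

```text
time_s: 6.53
tool_pos: [488.3, 15.3, 249.2]
tool_rot: [-0.0, 1.0, 0.001, 0.0]
force: [0.5, 0.2, -1.1]
grip_width: 0.322
gripper_force: 35.0
```

apply_moves(increments=[[0, 0.038, 0, 0, 0.0], [0, 0.038, 0, 0, 0.0], [0, 0.038, 0, 0, 0.0], [0, 0.038, 0, 0, 0.0], [0, 0.038, 0, 0, 0.0], [0, 0.038, 0, 0, 0.0], [0, 0.035, 0, 0, 0.0], [0, 0.02, 0, 0, 0.0], [0, 0, 0, 0, 0.0], [0, 0, 0, 0, 0.0]])

```text
time_s: 7.37
tool_pos: [488.3, -267.8, 248.6]
tool_rot: [-0.0, 1.0, -0.001, 0.0]
force: [-0.3, -0.2, -0.6]
grip_width: 0.318
gripper_force: 35.0
```

Run:
```python
from h import *
im,p=snap('wrist','w5.png'); s=readout.state(); print(s['time_s'],s['tool_pos'],yaw(),s['force'],s['gripper_force'],s['grip_width'])
t,pt=snap('top','t5.png')
cv2.imwrite('pics/c5.png',np.vstack([im[:300,:,::-1],t[140:300,:,::-1]]))
```

```text
7.4167 [ 488.41588826 -266.29916668  248.69961209] 0.05434684321661796 [-1.0251574  -0.09587381 -0.66347983] 34.9999575689435 0.32071272333229056
```

View pics/c5.png

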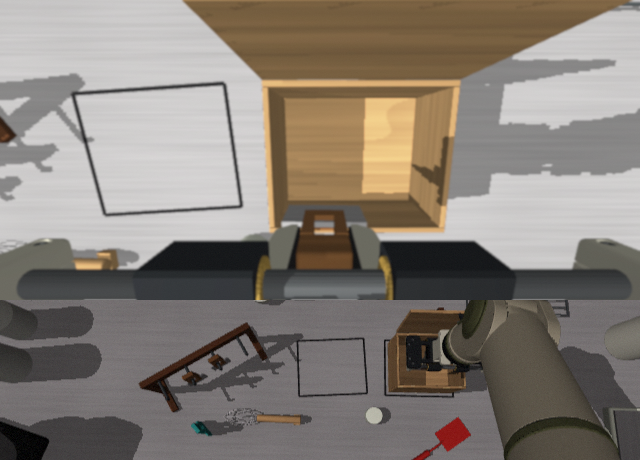

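Run:
```python
from h import *
p=imaging.camera_params('wrist')
for uv in [(263,81),(461,81),(445,232),(272,230)]: print(onz(p,uv,125).round(1))
```

```text
[ 598.  -207.4  125. ]
[ 598.3 -396.1  125. ]
[ 445.2 -397.3  125. ]
[ 447.  -209.5  125. ]
```

apply_moves(increments=[[0, 0.03, 0, 0, 0.0], [0, 0.03, 0, 0, 0.0], [0, 0.019, 0, 0, 0.0], [0, 0, 0.03, 0, 0.0], [0, 0, 0.035, 0, 0.0], [0, 0, 0.035, 0, 0.0], [0, 0, 0.035, 0, 0.0], [0, 0, 0.02, 0, 0.0], [0, 0, 0.01, 0, 0.0], [0, 0, 0, 0, 0.0]])

```text
time_s: 8.3
tool_pos: [488.6, -343.7, 82.6]
tool_rot: [-0.001, 1.0, 0.002, -0.001]
force: [0.2, -0.3, -0.1]
grip_width: 0.318
gripper_force: 35.0
```

apply_moves(increments=[[0, 0, 0, 0, 0.04], [0, 0, 0, 0, 0.04], [0, 0, 0, 0, 0.04], [0, 0, -0.02, 0, 0.04], [0, 0, -0.035, 0, 0.04], [0, 0, -0.035, 0, 0.04], [0, 0, -0.04, 0, 0.04], [0, 0, -0.04, 0, 0.04], [0, -0.03, 0, 0, 0.05], [0, -0.035, 0, 0, 0.05]])

```text
time_s: 9.13
tool_pos: [488.7, -282.9, 257.5]
tool_rot: [0.002, 1.0, -0.002, 0.003]
force: [0.8, 2.1, -0.5]
grip_width: 0.515
gripper_force: 0.0
```

Run:
```python
from h import *
im,p=snap('wrist','w6.png'); s=readout.state(); print(s['time_s'],s['tool_pos'],yaw(),s['force'],s['gripper_force'],s['grip_width'])
X=np.array([504.1,290.5,172]);Y=np.array([457.6,354.9,172])
a=np.radians(32.7);u=np.array([np.cos(a),np.sin(a),0])
for P in(X,Y): print((P-s['tool_pos']).round(1),'standoff60',(P-60*u-s['tool_pos']).round(1))
```

```text
9.1833 [ 488.55064039 -273.28075725  256.35923244] 0.28065298362928337 [-1.09602686  6.80835781 -0.95229571] 0.0 0.5285335801823606
[ 15.5 563.8 -84.4] standoff60 [-34.9 531.4 -84.4]
[-31.  628.2 -84.4] standoff60 [-81.4 595.8 -84.4]
```

apply_moves(increments=[[0, -0.03, 0, 0, 0.05], [0, -0.038, 0, 0, 0.05], [0, -0.038, 0, 0, 0.05], [0, -0.038, 0, 0, 0.05], [0, -0.038, 0, 0, 0.05], [0, -0.038, 0, 0, 0.05], [0, -0.038, 0, 0, 0.05], [0, -0.038, 0, 0, 0.05], [0, -0.038, 0, 0, 0.05], [0, -0.038, 0, 0, 0.05]])

```text
time_s: 10.02
tool_pos: [487.1, 93.1, 254.8]
tool_rot: [0.0, 1.0, 0.001, 0.001]
force: [0.8, -0.6, 0.1]
grip_width: 0.535
gripper_force: 0.0
```

apply_moves(increments=[[0, -0.038, 0, 0, 0.05], [0, -0.038, 0, 0, 0.05], [0, -0.038, 0, 0, 0.05], [0, -0.038, 0, 0, 0.05], [-0.02, -0.02, 0, -6.6, 0.05], [0, 0, 0, -6.6, 0.05], [0, 0, 0, -6.6, 0.05], [0, 0, 0, -6.6, 0.05], [0, 0, 0, -6.6, 0.05], [0, 0, 0, 0, 0.05]])

```text
time_s: 10.85
tool_pos: [467.2, 263.3, 254.5]
tool_rot: [-0.0, 0.958, 0.287, 0.0]
force: [-0.0, -0.1, 0.4]
grip_width: 0.539
gripper_force: 0.0
```

Run:
```python
from h import *
im,p=snap('wrist','w7.png'); s=readout.state(); print(s['time_s'],s['tool_pos'],yaw(),s['force'])
print(rel([504.1,290.5,172]),proj(p,[504.1,290.5,172]))
im6=cv2.imread('pics/w6.png')
cv2.imwrite('pics/c7.png',np.vstack([im6[:290],im[:290,:,::-1]]))
```

```text
10.9 [467.30307802 263.17350935 254.41503713] 32.9492508125932 [0.23902749 0.43232947 0.85251085]
[ 0.0457 -0.0029  0.0824] [319.93520643 152.35904593]
```

View pics/c7.png

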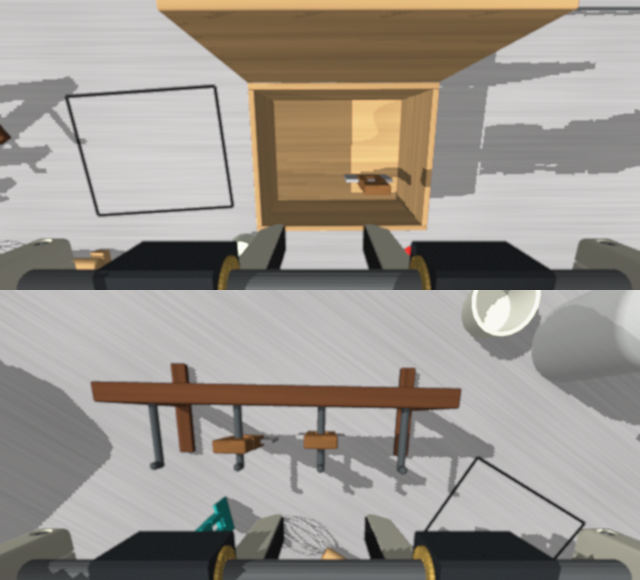

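Upper half: the first scraper stands in the caddy at (373,183). Lower half: the s2 tab shows at (320,150) and was predicted at (320,152), so I go for it.

apply_moves(increments=[[0.025, -0.002, 0.015, 0, 0.05], [0.021, 0, 0.025, 0, 0.05], [0, 0, 0.03, 0, 0.05], [0, 0, 0.03, 0, 0.05], [0, 0, 0.013, 0, 0.05], [0, 0, 0, 0, 0.05], [0, 0, 0, 0, 0.0], [0, 0, 0, 0, 0.0], [0, 0, 0, 0, 0.0], [0, 0, 0, 0, 0.0]], grip_force=30)

```text
time_s: 11.73
tool_pos: [505.3, 290.5, 142.4]
tool_rot: [-0.0, 0.959, 0.284, 0.001]
force: [-0.6, 0.1, 2.7]
grip_width: 0.322
gripper_force: 30.0
```

apply_moves(increments=[[0, 0, 0, 0, 0.0], [0, 0, 0, 0, 0.0], [0, 0, 0, 0, 0.0], [0, 0, -0.007, 0, 0.0], [0, 0, -0.006, 0, 0.0], [0, 0, -0.006, 0, 0.0], [0, 0, 0, 0, 0.0]])

```text
time_s: 12.32
tool_pos: [505.3, 290.4, 161.4]
tool_rot: [-0.0, 0.959, 0.284, 0.001]
force: [0.4, -0.9, -1.6]
grip_width: 0.321
gripper_force: 30.0
```

apply_moves(increments=[[-0.012, 0, 0, 0, 0.0], [-0.015, 0, 0, 0, 0.0], [-0.015, 0, 0, 0, 0.0], [-0.015, 0, 0, 0, 0.0], [-0.015, 0, 0, 0, 0.0], [0, 0, -0.01, 0, 0.0], [0, 0, -0.018, 6.6, 0.0], [0, 0, -0.018, 6.6, 0.0], [0, 0, -0.018, 6.6, 0.0], [0, 0, -0.018, 6.6, 0.0]])

```text
time_s: 13.15
tool_pos: [444.8, 251.3, 243.6]
tool_rot: [-0.001, 0.998, 0.055, 0.0]
force: [-0.0, -0.2, -0.6]
grip_width: 0.32
gripper_force: 30.0
```

apply_moves(increments=[[0, 0, -0.01, 6.6, 0.0], [0, 0, 0, 0, 0]])

```text
time_s: 13.32
tool_pos: [445.8, 252.0, 254.8]
tool_rot: [-0.001, 1.0, -0.002, 0.002]
force: [1.1, 0.5, -0.0]
grip_width: 0.321
gripper_force: 30.0
```

apply_moves(increments=[[0.01, 0.02, 0, 0, 0.0], [0.01, 0.035, 0, 0, 0.0], [0.01, 0.036, 0, 0, 0.0], [0.01, 0.038, 0, 0, 0.0], [0, 0.038, 0, 0, 0.0], [0, 0.038, 0, 0, 0.0], [0, 0.038, 0, 0, 0.0], [0, 0.038, 0, 0, 0.0], [0, 0.038, 0, 0, 0.0], [0, 0.038, 0, 0, 0.0]])

```text
time_s: 14.15
tool_pos: [484.6, -108.0, 251.7]
tool_rot: [-0.0, 1.0, 0.003, -0.0]
force: [0.3, -0.3, -0.6]
grip_width: 0.319
gripper_force: 30.0
```

apply_moves(increments=[[0, 0.038, 0, 0, 0.0], [0, 0.038, 0, 0, 0.0], [0, 0.035, 0, 0, 0.0], [0, 0.02, 0, 0, 0.0], [0, 0.02, 0, 0, 0.0], [0, 0, 0, 0, 0.0], [0, 0, 0, 0, 0.0]])

```text
time_s: 14.73
tool_pos: [484.6, -258.1, 251.2]
tool_rot: [-0.0, 1.0, 0.001, -0.0]
force: [-0.5, 0.4, -0.8]
grip_width: 0.319
gripper_force: 30.0
```

```bash
cat >> h.py <<'E'
def rim(im,p):
    # caddy rim: intersect straight edges of wood mask seen on plane z=125
    h=cv2.cvtColor(im,cv2.COLOR_RGB2HSV); m=((h[:,:,0]>8)&(h[:,:,0]<25)&(h[:,:,1]>90)&(h[:,:,2]>60)).astype(np.uint8)
    return m
E
python3 - <<'E'
from h import *
im,p=snap('wrist','w8.png'); s=readout.state(); print(s['time_s'],s['tool_pos'],yaw(),s['force'],s['gripper_force'],s['grip_width'])
m=rim(im,p)
for r in (100,130,160,190,210):
    c=np.where(m[r])[0]; c=c[c>150]
    print(r,onz(p,(c.min(),r),125).round(1),onz(p,(c.max(),r),125).round(1))
# near edge column scan
for c in (285,290,360,380,400): 
    q=np.where(m[:240,c])[0]; print(c,q.max(),onz(p,(c,q.max()),125).round(1))
E
```

```text
14.7833 [ 484.82547961 -256.90374498  251.39538013] 0.17383295736120657 [-0.60636877  0.73341409 -1.09301808] 29.999953843653202 0.3222309132850532
100 [ 577.3 -243.2  125. ] [ 577.9 -430.6  125. ]
130 [ 548.8 -243.9  125. ] [ 549.4 -431.1  125. ]
160 [ 518.9 -243.7  125. ] [ 519.4 -430.6  125. ]
190 [ 487.3 -244.5  125. ] [ 487.8 -431.1  125. ]
210 [ 465.2 -237.9  125. ] [ 465.8 -432.2  125. ]Traceback (most recent call last):
  File "<stdin>", line 9, in <module>
    return umr_maximum(a, axis, None, out, keepdims, initial, where)
ValueError: zero-size array to reduction operation maximum which has no identity
```

The caddy has moved about 35 mm towards -y. I'll look.

Run:
```python
from h import *
im=imaging.capture('top'); cv2.imwrite('pics/t8.png',im[:,:,::-1])
w=cv2.imread('pics/w8.png'); cv2.imwrite('pics/c8.png',np.vstack([w[:250],im[100:300,:,::-1]]))
```

```text
(no output)
```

View pics/c8.png

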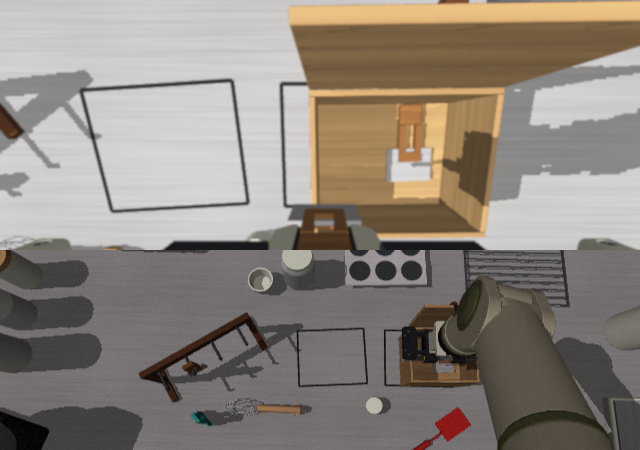

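Run:
```python
from h import *
p=imaging.camera_params('wrist')
c=[onz(p,uv,125) for uv in [(310,92),(504,90),(487,234)]]
print(np.round(c,1)); d=c[0]-c[1]; print(np.degrees(np.arctan2(-d[0],d[1])))
print('scr',[onz(p,uv,10).round() for uv in [(387,165),(435,165),(411,105)]])
```

```text
[[ 584.9 -242.6  125. ]
 [ 587.3 -430.5  125. ]
 [ 438.6 -435.7  125. ]]
0.7523296398154993
scr [array([ 499., -347.,   10.]), array([ 499., -416.,   10.]), array([ 581., -375.,   10.])]
```

apply_moves(increments=[[0, 0.02, 0, 0, 0.0], [0, 0.017, 0, 0, 0.0], [0, 0, 0.03, 0, 0.0], [0, 0, 0.035, 0, 0.0], [0, 0, 0.035, 0, 0.0], [0, 0, 0.035, 0, 0.0], [0, 0, 0.02, 0, 0.0], [0, 0, 0.012, 0, 0.0], [0, 0, 0, 0, 0.0], [0, 0, 0, 0, 0.0]])

```text
time_s: 15.67
tool_pos: [485.3, -292.6, 84.3]
tool_rot: [-0.001, 1.0, 0.002, -0.0]
force: [-0.5, 0.5, -0.9]
grip_width: 0.321
gripper_force: 30.0
```

apply_moves(increments=[[0, 0, 0, 0, 0.04], [0, 0, 0, 0, 0.04], [0, 0, 0, 0, 0.04], [0, 0, -0.02, 0, 0.04], [0, 0, -0.035, 0, 0.04], [0, 0, -0.035, 0, 0.04], [0, 0, -0.04, 0, 0.04], [0, 0, -0.04, 0, 0.04], [0, -0.02, 0, 0, 0.05], [0, -0.035, 0, 0, 0.05]])

```text
time_s: 16.5
tool_pos: [485.7, -242.6, 258.1]
tool_rot: [0.002, 1.0, -0.002, 0.003]
force: [1.0, 0.5, -1.4]
grip_width: 0.513
gripper_force: 0.0
```

apply_moves(increments=[[0, -0.038, 0, 0, 0.05], [0, -0.038, 0, 0, 0.05], [0, -0.038, 0, 0, 0.05], [0, -0.038, 0, 0, 0.05], [0, -0.038, 0, 0, 0.05], [0, -0.038, 0, 0, 0.05], [0, -0.038, 0, 0, 0.05], [0, -0.038, 0, 0, 0.05], [0, -0.038, 0, 0, 0.05], [0, -0.038, 0, 0, 0.05]])

```text
time_s: 17.33
tool_pos: [484.1, 142.6, 255.7]
tool_rot: [-0.0, 1.0, 0.0, 0.001]
force: [0.6, -0.2, -0.4]
grip_width: 0.538
gripper_force: 0.0
```

apply_moves(increments=[[-0.01, -0.038, 0, 0, 0.05], [-0.01, -0.038, 0, 0, 0.05], [-0.01, -0.038, 0, 0, 0.05], [-0.01, -0.038, 0, 0, 0.05], [-0.01, -0.02, 0, -6.6, 0.05], [0, 0, 0, -6.6, 0.05], [0, 0, 0, -6.6, 0.05], [0, 0, 0, -6.6, 0.05], [0, 0, 0, -6.6, 0.05], [0, 0, 0, 0, 0.05]])

```text
time_s: 18.17
tool_pos: [434.3, 312.7, 255.4]
tool_rot: [-0.0, 0.958, 0.287, 0.0]
force: [-0.7, -0.2, 0.0]
grip_width: 0.54
gripper_force: 0.0
```

Run:
```python
from h import *
s=readout.state(); print(s['time_s'],s['tool_pos'],yaw(),s['force'])
print(rel([457.6,354.9,172]))
```

```text
18.1667 [434.2834685  312.66041659 255.36445884] 33.35959995175751 [-0.65375953 -0.19405729  0.0124106 ]
[ 0.0426 -0.0225  0.0834]
```

Run:
```python
from h import *
im,p=snap('wrist','w9.png')
u=proj(p,[457.6,354.9,172]).round().astype(int); print(u)
h=cv2.cvtColor(im,cv2.COLOR_RGB2HSV); m=((h[:,:,0]>8)&(h[:,:,0]<25)&(h[:,:,1]>120)&(h[:,:,2]>95))
w=m[u[1]-22:u[1]+25,u[0]-35:u[0]+36]; ys,xs=np.where(w)
print(len(xs),xs.min()+u[0]-35,xs.max()+u[0]-35,ys.min()+u[1]-22,ys.max()+u[1]-22)
for r in w[::3]: print(''.join('#' if a else '.' for a in r))
```

```text
[297 156]
445 281 314 145 162
.......................................................................
.......................................................................
.......................................................................
.......................................................................
..........................................#####........................
......................############################.....................
...................#################################...................
...................#################################...................
...................#################################...................
.....................##############################....................
.......................................................................
.......................................................................
.......................................................................
.......................................................................
.......................................................................
.......................................................................
```

apply_moves(increments=[[0.022, -0.012, 0.015, 0, 0.05], [0.022, -0.01, 0.025, 0, 0.05], [0, 0, 0.03, 0, 0.05], [0, 0, 0.03, 0, 0.05], [0, 0, 0.014, 0, 0.05], [0, 0, 0, 0, 0.05], [0, 0, 0, 0, 0.0], [0, 0, 0, 0, 0.0], [0, 0, 0, 0, 0.0], [0, 0, 0, 0, 0.0]], grip_force=30)

```text
time_s: 19.05
tool_pos: [459.8, 355.8, 142.4]
tool_rot: [-0.001, 0.959, 0.284, 0.001]
force: [0.0, -0.6, 2.9]
grip_width: 0.323
gripper_force: 30.0
```

apply_moves(increments=[[0, 0, 0, 0, 0.0], [0, 0, 0, 0, 0.0], [0, 0, 0, 0, 0.0], [0, 0, -0.007, 0, 0.0], [0, 0, -0.006, 0, 0.0], [0, 0, -0.006, 0, 0.0], [0, 0, 0, 0, 0.0]])

```text
time_s: 19.63
tool_pos: [459.7, 355.5, 161.4]
tool_rot: [-0.0, 0.959, 0.284, 0.001]
force: [0.9, 0.8, -0.5]
grip_width: 0.319
gripper_force: 30.0
```

apply_moves(increments=[[-0.012, 0, 0, 0, 0.0], [-0.015, 0, 0, 0, 0.0], [-0.015, 0, 0, 0, 0.0], [-0.015, 0, 0, 0, 0.0], [-0.013, 0, 0, 0, 0.0], [0, 0, -0.01, 0, 0.0], [0, 0, -0.018, 0, 0.0], [0, 0, -0.025, 0, 0.0], [0, 0, -0.025, 0, 0.0], [0, 0, -0.015, 0, 0.0]])

```text
time_s: 20.47
tool_pos: [401.5, 318.2, 256.2]
tool_rot: [-0.001, 0.959, 0.285, 0.001]
force: [0.1, 0.7, -1.3]
grip_width: 0.318
gripper_force: 30.0
```

apply_moves(increments=[[0.01, 0.03, 0, 6.6, 0.0], [0.01, 0.03, 0, 6.6, 0], [0.01, 0.035, 0, 6.6, 0], [0.01, 0.035, 0, 6.6, 0], [0.01, 0.035, 0, 6.6, 0], [0.0, 0.035, 0, 0, 0], [0.0, 0.038, 0, 0, 0], [0, 0.038, 0, 0, 0], [0, 0.038, 0, 0, 0], [0, 0.038, 0, 0, 0]])

```text
time_s: 21.3
tool_pos: [501.4, -8.6, 254.0]
tool_rot: [-0.0, 1.0, 0.001, 0.001]
force: [1.4, 0.2, -1.0]
grip_width: 0.321
gripper_force: 30.0
```

apply_moves(increments=[[0, 0.038, 0, 0, 0.0], [0, 0.038, 0, 0, 0.0], [0, 0.038, 0, 0, 0.0], [0, 0.038, 0, 0, 0.0], [0, 0, 0, 0, 0], [0, 0, 0, 0, 0]])

```text
time_s: 21.8
tool_pos: [501.3, -161.6, 253.6]
tool_rot: [0.0, 1.0, -0.002, 0.0]
force: [0.1, 0.9, -1.3]
grip_width: 0.319
gripper_force: 30.0
```

apply_moves(increments=[[-0.01, 0.035, 0, 0, 0.0], [-0.01, 0.035, 0, 0, 0.0], [0, 0.03, 0, 0, 0.0], [0, 0, 0, 0, 0], [0, 0, 0, 0, 0]])

```text
time_s: 22.22
tool_pos: [481.5, -259.5, 253.3]
tool_rot: [-0.0, 1.0, -0.0, 0.0]
force: [0.7, -0.2, 0.3]
grip_width: 0.317
gripper_force: 30.0
```

Run:
```python
from h import *
im,p=snap('wrist','w10.png'); s=readout.state(); print(s['time_s'],s['tool_pos'],yaw(),s['force'],s['gripper_force'],s['grip_width'])
t,pt=snap('top','t10.png')
cv2.imwrite('pics/c10.png',np.vstack([im[:260,:,::-1],t[100:300,:,::-1]]))
m=rim(im,p)
for r in (110,140,170):
    c=np.where(m[r])[0]; c=c[c>150]
    print(r,onz(p,(c.min(),r),125).round(1),onz(p,(c.max(),r),125).round(1))
```

```text
22.2667 [ 481.77426209 -258.01249212  253.29821858] 0.09114240299824394 [ 0.198153    0.79146577 -0.07842322] 29.999965578317642 0.32133327928818284
110 [ 565.2 -243.3  125. ] [ 565.5 -430.6  125. ]
140 [ 536. -244.  125.] [ 536.3 -430.   125. ]
170 [ 505.3 -243.6  125. ] [ 505.6 -431.4  125. ]
```

View pics/c10.png

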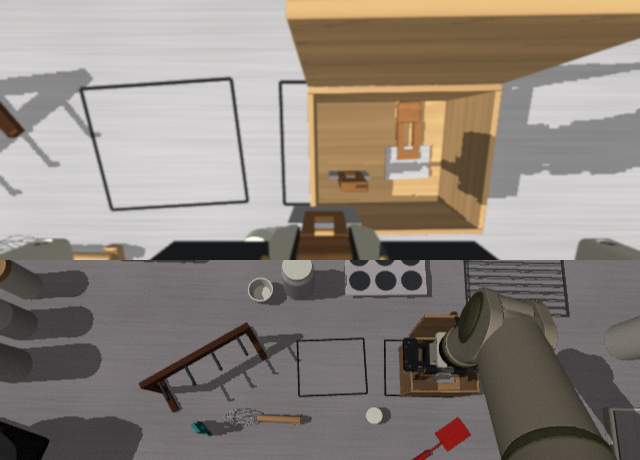

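Rack is empty. In the caddy the first scraper lies flat on the right, the second stands at (350,183). I'll put the third at near right.

apply_moves(increments=[[-0.01, 0.035, 0, 0, 0.0], [-0.009, 0.035, 0, 0, 0.0], [0, 0.035, 0, 0, 0.0], [0, 0.011, 0, 0, 0.0], [0, 0, 0.03, 0, 0.0], [0, 0, 0.035, 0, 0.0], [0, 0, 0.035, 0, 0.0], [0, 0, 0.03, 0, 0.0], [0, 0, 0.02, 0, 0.0], [0, 0, 0.01, 0, 0.0]])

```text
time_s: 23.15
tool_pos: [462.4, -372.1, 90.4]
tool_rot: [-0.002, 1.0, 0.002, -0.001]
force: [0.2, 0.5, -0.7]
grip_width: 0.32
gripper_force: 30.0
```

apply_moves(increments=[[0, 0, 0.008, 0, 0.0], [0, 0, 0, 0, 0.0]])

```text
time_s: 23.32
tool_pos: [462.8, -373.8, 84.2]
tool_rot: [-0.001, 1.0, 0.001, -0.0]
force: [-0.4, 0.9, -0.3]
grip_width: 0.319
gripper_force: 30.0
```

apply_moves(increments=[[0, 0, 0, 0, 0.038], [0, 0, 0, 0, 0.038], [0, 0, 0, 0, 0.038], [0, 0, 0, 0, 0.038], [0, 0, -0.02, 0, 0.038], [0, 0, -0.03, 0, 0.038], [0, 0, -0.035, 0, 0.038], [0, 0, -0.04, 0, 0.038], [0, 0, -0.04, 0, 0.0], [-0.01, -0.02, -0.04, 0, 0.0]])

```text
time_s: 24.15
tool_pos: [453.8, -359.4, 289.3]
tool_rot: [0.001, 1.0, -0.001, 0.001]
force: [1.2, -0.3, 0.9]
grip_width: 0.316
gripper_force: 0.0
```

apply_moves(increments=[[-0.01, -0.018, -0.04, 0, 0], [-0.01, 0, -0.04, 0, 0], [0, 0, -0.03, 0, 0.0], [0, 0, 0, 0, 0.0], [0, 0, 0, 0, 0.0]])

```text
time_s: 24.57
tool_pos: [434.1, -340.4, 395.8]
tool_rot: [0.002, 1.0, 0.0, 0.002]
force: [1.0, 0.1, -0.6]
grip_width: 0.011
gripper_force: 0.0
```

Run:
```python
from h import *
im,p=snap('wrist','w11.png'); s=readout.state(); print(s['time_s'],s['tool_pos'],yaw(),s['grip_width'],p['eye'],list(p['orientation']))
t,pt=snap('side','s11.png')
cv2.imwrite('pics/c11.png',np.vstack([im[:250,:,::-1],t[150:400,:,::-1]]))
```

```text
24.6167 [ 433.53097183 -340.12585173  393.90972129] 0.03909086063493609 0.009653296174385878 [ 501.79712871 -340.16293786  560.25906516] [np.float64(0.08780555779755349), np.float64(0.7017869795653489), np.float64(-0.7015811763929444), np.float64(-0.08700041530646552)]
```

View pics/c11.png

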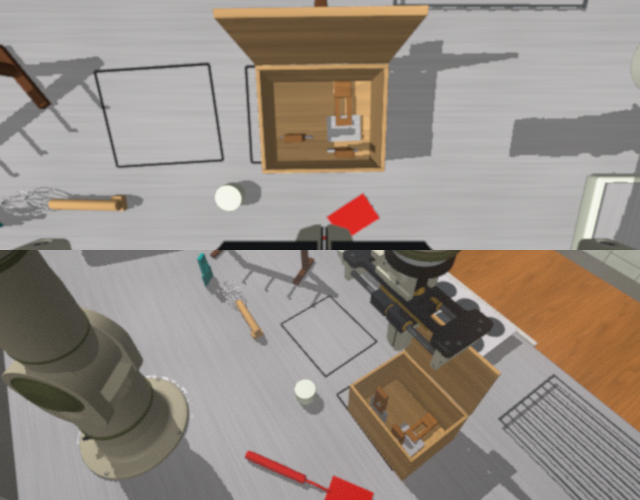

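All three scrapers are in the caddy. Next I measure the lid.

Run:
```python
from h import *
im=cv2.cvtColor(cv2.imread('pics/w11.png'),cv2.COLOR_BGR2RGB)
p=imaging.camera_params('wrist')
c=[onz(p,uv,125) for uv in [(262,172),(384,171),(257,68),(388,66)]]; print(np.round(c,1))
for a,b in((0,1),(2,3)):
    d=c[a]-c[b]; print(np.degrees(np.arctan2(-d[0],d[1])))
for z in(262,268,274,280): 
    a,b=onz(p,(215,12),z),onz(p,(428,8),z); print(z,a.round(1),b.round(1),np.linalg.norm(a-b))
m=rim(im,p)
for r in (90,120,150):
    q=np.where(m[r])[0]; q=q[(q>240)&(q<420)]; print(onz(p,(q.min(),r),125).round(1),onz(p,(q.max(),r),125).round(1))
for col in(280,300,360,375):
    q=np.where(m[:200,col])[0]; print(col,q.min(),q.max(),onz(p,(col,q.max()+.5),125).round(1),onz(p,(col,q.min()),275).round(1))
```

```text
[[ 432.2 -244.9  125. ]
 [ 433.8 -432.7  125. ]
 [ 580.2 -245.7  125. ]
 [ 582.9 -430.4  125. ]]
0.5082457211664193
0.8380104419287412
262 [ 603.3 -239.4  262. ] [ 606.7 -436.   262. ] 196.60874175060846
268 [ 601.3 -241.5  268. ] [ 604.5 -434.1  268. ] 192.63709162888784
274 [ 599.2 -243.5  274. ] [ 602.4 -432.2  274. ] 188.66544150716726
280 [ 597.2 -245.5  280. ] [ 600.3 -430.2  280. ] 184.69379138544664
[ 551.  -245.4  125. ] [ 551.1 -429.3  125. ]
[ 509.4 -246.   125. ] [ 509.5 -430.1  125. ]
[ 465.7 -246.6  125. ] [ 465.8 -431.   125. ]
280 8 172 [ 431.4 -272.6  125. ] [ 602.  -301.4  275. ]
300 8 171 [ 433.  -303.4  125. ] [ 602.  -319.1  275. ]
360 7 170 [ 434.6 -395.7  125. ] [ 602.8 -371.9  275. ]
375 7 170 [ 434.6 -418.8  125. ] [ 602.8 -385.1  275. ]
```

apply_moves(increments=[[0.03, 0, 0, 0, 0], [0.04, 0, 0, 0, 0], [0.04, 0, 0, 0, 0], [0.04, 0, 0, 0, 0], [0.04, 0, 0, 0, 0], [0.036, 0, 0, 0, 0], [0, 0, 0.04, 0, 0], [0, 0, 0.04, 0, 0], [0, 0, 0.04, 0, 0], [0, 0, 0.012, 0, 0]])

```text
time_s: 25.5
tool_pos: [656.4, -338.5, 252.3]
tool_rot: [-0.002, 1.0, 0.001, -0.006]
force: [-0.7, -0.0, -1.0]
grip_width: 0.008
gripper_force: 0.0
```

apply_moves(increments=[[0, 0, 0, 0, 0], [-0.02, 0, 0, 0, 0], [-0.008, 0, 0, 0, 0], [-0.008, 0, 0, 0, 0], [-0.004, 0, 0, 0, 0], [-0.004, 0, 0, 0, 0]])

```text
time_s: 26.0
tool_pos: [615.9, -340.4, 262.9]
tool_rot: [0.001, 1.0, 0.0, 0.001]
force: [0.9, -0.1, -0.6]
grip_width: 0.007
gripper_force: 0.0
```

apply_moves(increments=[[-0.005, 0, -0.001, 0, 0], [-0.005, 0, 0, 0, 0], [-0.005, 0, 0, 0, 0], [-0.005, 0, 0, 0, 0], [-0.006, 0, 0, 0, 0]])

```text
time_s: 26.42
tool_pos: [589.7, -340.1, 262.5]
tool_rot: [0.0, 1.0, 0.001, 0.0]
force: [2.0, -1.0, 0.5]
grip_width: 0.007
gripper_force: 0.8
```

apply_moves(increments=[[-0.007, 0, 0.001, 0, 0], [-0.007, 0, 0.001, 0, 0], [-0.007, 0, 0.001, 0, 0], [-0.007, 0, 0.002, 0, 0], [-0.007, 0, 0.002, 0, 0], [-0.006, 0, 0.002, 0, 0]])

```text
time_s: 26.92
tool_pos: [547.7, -340.3, 253.0]
tool_rot: [0.0, 1.0, 0.0, -0.0]
force: [0.7, -2.0, 1.3]
grip_width: 0.007
gripper_force: 0.6
```

Run:
```python
from h import *
s=readout.state();print(s['time_s'],s['tool_pos'],s['force'])
t,p=snap('side','s12.png'); tt,pt=snap('top','t12.png')
cv2.imwrite('pics/c12.png',np.vstack([t[150:400,220:540,::-1],tt[110:290,280:600,::-1]]))
```

```text
26.9167 [ 547.72054313 -340.28335678  253.04616201] [ 0.66265766 -1.97989598  1.26540119]
```

Run:
```python
from h import *
a,b=[cv2.imread(f'pics/{n}.png') for n in('s11','s12')]
for (y,x) in [(285,340),(310,340),(330,360),(360,385)]:
    A=a[y:y+40,x:x+40];best=cv2.matchTemplate(b[y-12:y+52,x-12:x+52],A,cv2.TM_CCOEFF_NORMED)
    print(y,x,np.array(cv2.minMaxLoc(best)[3])-12,best.max().round(3))
```

```text
285 340 [0 0] 0.997
310 340 [0 0] 0.998
330 360 [0 0] 0.998
360 385 [0 0] 0.998
```

The caddy hasn't moved and the lid is swinging. Continuing the arc.

apply_moves(increments=[[-0.006, 0, 0.002, 0, 0], [-0.006, 0, 0.002, 0, 0], [-0.006, 0, 0.003, 0, 0], [-0.006, 0, 0.004, 0, 0], [-0.006, 0, 0.004, 0, 0], [-0.006, 0, 0.004, 0, 0], [-0.005, 0, 0.004, 0, 0], [-0.005, 0, 0.005, 0, 0], [-0.005, 0, 0.005, 0, 0]])

```text
time_s: 27.77
tool_pos: [497.1, -340.2, 219.9]
tool_rot: [0.0, 1.0, 0.0, -0.0]
force: [-0.6, -1.2, 1.4]
grip_width: 0.008
gripper_force: 0.5
```

apply_moves(increments=[[-0.005, 0, 0.005, 0, 0], [-0.005, 0, 0.005, 0, 0], [-0.004, 0, 0.005, 0, 0], [-0.003, 0, 0.005, 0, 0], [-0.004, 0, 0.006, 0, 0], [-0.003, 0, 0.006, 0, 0], [-0.003, 0, 0.006, 0, 0], [-0.003, 0, 0.006, 0, 0], [-0.002, 0, 0.006, 0, 0]])

```text
time_s: 28.52
tool_pos: [465.4, -340.2, 169.7]
tool_rot: [-0.0, 1.0, 0.0, -0.0]
force: [0.1, -0.1, 1.4]
grip_width: 0.008
gripper_force: 0.4
```

apply_moves(increments=[[-0.001, 0, 0.006, 0, 0], [-0.001, 0, 0.006, 0, 0], [-0.001, 0, 0.006, 0, 0], [-0.001, 0, 0.006, 0, 0], [0, 0, 0.006, 0, 0], [0, 0, 0.005, 0, 0], [0, 0, 0, 0, 0]])

```text
time_s: 29.1
tool_pos: [461.5, -339.9, 134.2]
tool_rot: [-0.0, 1.0, 0.001, -0.001]
force: [0.2, -0.3, 0.6]
grip_width: 0.005
gripper_force: 0.0
```

apply_moves(increments=[[0, 0, 0.002, 0, 0], [0, 0, 0.001, 0, 0], [0, 0, 0, 0, 0]])

```text
time_s: 29.35
tool_pos: [462.0, -340.1, 133.3]
tool_rot: [0.0, 1.0, 0.001, 0.0]
force: [-0.9, 1.6, 7.0]
grip_width: 0.007
gripper_force: 4.0
```

apply_moves(increments=[[0, 0, 0.001, 0, 0], [0, 0, 0, 0, 0]])

```text
time_s: 29.52
tool_pos: [462.1, -340.2, 133.1]
tool_rot: [0.0, 1.0, 0.001, 0.0]
force: [-4.3, 3.2, 17.7]
grip_width: 0.007
gripper_force: 8.7
```

The lid is hard on the rim: contact at z=133, which is fully shut. Backing off to measure the handle.

apply_moves(increments=[[0, 0, -0.01, 0, 0], [0, 0, -0.03, 0, 0.05], [0, 0, -0.04, 0, 0.05], [-0.01, 0, -0.04, 0, 0.05], [-0.01, 0, -0.04, 0, 0.05], [-0.01, 0, -0.01, 0, 0.05], [0, 0, 0, 0, 0.05], [0, 0, 0, 0, 0.05]])

```text
time_s: 30.18
tool_pos: [431.6, -340.5, 301.9]
tool_rot: [0.001, 1.0, 0.0, 0.001]
force: [0.1, 0.6, -0.9]
grip_width: 0.458
gripper_force: 0.0
```

Run:
```python
from h import *
im,p=snap('wrist','w13.png'); s=readout.state(); print(s['time_s'],s['tool_pos'],yaw(),p['eye'],list(p['orientation']))
t,pt=snap('side','s13.png'); tt,_=snap('top','t13.png')
cv2.imwrite('pics/c13.png',np.vstack([im[:250,:,::-1],np.hstack([t[200:400,220:540,::-1],tt[100:300,240:560,::-1]])]))
```

```text
30.2333 [ 431.58635667 -340.02745841  300.80506441] 0.045941504433863994 [ 500.07324733 -340.25190363  467.07074757] [np.float64(0.08785189495850926), np.float64(0.7018126554550891), np.float64(-0.7014429881361058), np.float64(-0.08785656258906595)]
```

View pics/c13.png

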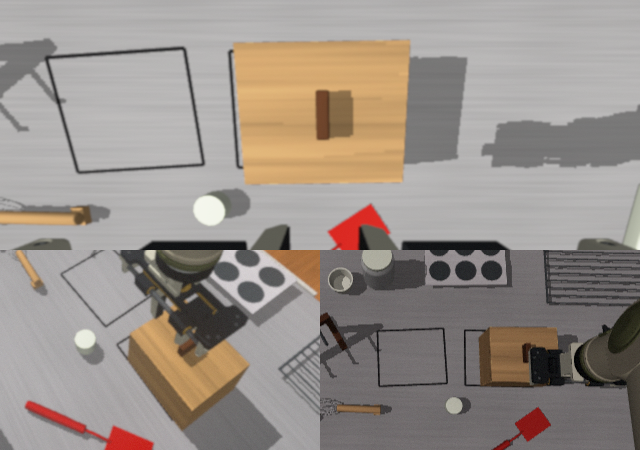

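Lid is shut flat: corners (233,42), (410,40), (403,182), (245,185), handle bar centre (323,115). Home outline corners (47,58), (184,48), (203,164), (78,172). Fitting both precisely.

```bash
cat >> h.py <<'E'
def fit(m,p,z):
    c=max(cv2.findContours(m.astype(np.uint8),cv2.RETR_EXTERNAL,cv2.CHAIN_APPROX_NONE)[0],key=cv2.contourArea)[:,0,:]
    q=np.array([onz(p,u,z)[:2] for u in c],np.float32); (cx,cy),(w,h),a=cv2.minAreaRect(q)
    return (round(cx,1),round(cy,1)),(round(w,1),round(h,1)),round((a+45)%90-45,2)
def home(im,p,box):
    m=np.zeros(im.shape[:2],bool); y0,y1,x0,x1=box; m[y0:y1,x0:x1]=(im.max(2)<70)[y0:y1,x0:x1]; return fit(m,p,0)
def lid(im,p,z=133,box=(0,230,0,640)):
    m=np.zeros(im.shape[:2],bool); y0,y1,x0,x1=box; m[y0:y1,x0:x1]=rim(im,p)[y0:y1,x0:x1]>0; return fit(m,p,z)
E
python3 - <<'E'
from h import *
L=lambda n:cv2.cvtColor(cv2.imread(f'pics/{n}.png'),cv2.COLOR_BGR2RGB)
p=imaging.camera_params('wrist'); pt=imaging.camera_params('top')
im=L('w13')
print('home w13',home(im,p,(43,180,40,215)))
p11=dict(mtx=p['mtx'],eye=np.array([501.79712871,-340.16293786,560.25906516]),orientation=np.array([0.08780555779755349,0.7017869795653489,-0.7015811763929444,-0.08700041530646552]))
print('home w11',home(L('w11'),p11,(57,172,88,230)))
print('home top',home(L('t13'),pt,(170,245,290,372)))
print('lid',lid(im,p,box=(0,230,220,430)))
h=cv2.cvtColor(im,cv2.COLOR_RGB2HSV); sub=(h[80:150,300:336,2]<130)
ys,xs=np.where(sub); print('bar px',xs.min()+300,xs.max()+300,ys.min()+80,ys.max()+80)
for uv in [(323,115),(323,91),(323,139)]: print(onz(p,uv,163).round(1))
print('lid corners',[onz(p,uv,133).round(1) for uv in [(233,42),(410,40),(403,182),(245,185)]])
E
```

```text
home w13 ((546.3, -28.8), (120.8, 212.9), 3.46)
home w11 ((598.5, 73.0), (5.0, 13.0), 23.1)
home top ((525.6, -23.5), (199.0, 235.9), 3.51)
lid ((510.2, -337.6), (152.0, 188.3), 0.9)
bar px 316 335 91 139
[ 510.4 -338.8  163. ]
[ 533.5 -338.8  163. ]
[ 486.3 -338.8  163. ]
lid corners [array([ 585.6, -243.1,  133. ]), array([ 587.7, -430.7,  133. ]), array([ 434.8, -434. ,  133. ]), array([ 430.8, -245.4,  133. ])]
```

apply_moves(increments=[[0.03, -0.0015, 0.02, -0.8, 0.05], [0.03, 0, 0.03, 0, 0.05], [0.019, 0, 0.03, 0, 0.05], [0, 0, 0.03, 0, 0.05], [0, 0, 0.03, 0, 0.05], [0, 0, 0.015, 0, 0.05], [0, 0, 0.007, 0, 0.05], [0, 0, 0, 0, 0.05], [0, 0, 0, 0, 0.05]])

```text
time_s: 31.08
tool_pos: [510.5, -337.7, 139.5]
tool_rot: [-0.0, 1.0, 0.008, -0.0]
force: [-0.4, -0.2, -0.1]
grip_width: 0.536
gripper_force: 0.0
```

apply_moves(increments=[[0, 0, 0, 0, 0.02], [0, 0, 0, 0, 0.02], [0, 0, 0, 0, 0.02], [0, 0, 0, 0, 0.0], [0, 0, 0, 0, 0.0], [0, 0, 0, 0, 0.0], [0, 0, 0, 0, 0.0]], grip_force=15)

```text
time_s: 31.67
tool_pos: [510.4, -338.4, 140.3]
tool_rot: [0.0, 1.0, 0.007, 0.0]
force: [-0.2, -1.1, 2.3]
grip_width: 0.148
gripper_force: 15.0
```

Run:
```python
from h import *
s=readout.state(); print(s['time_s'],s['tool_pos'],yaw(),s['force'],s['grip_width']*93,s['gripper_force'])
im,p=snap('wrist','w14.png'); tt,pt=snap('top','t14.png')
def hull(im,p,box,th):
    y0,y1,x0,x1=box; ys,xs=np.where(im[y0:y1,x0:x1].max(2)<th)
    q=np.array([onz(p,(x+x0,y+y0),0)[:2] for x,y in zip(xs,ys)],np.float32); r=cv2.minAreaRect(q); return np.round(r[0],1),np.round(r[1],1),round((r[2]+45)%90-45,2),len(xs)
L=lambda n:cv2.cvtColor(cv2.imread(f'pics/{n}.png'),cv2.COLOR_BGR2RGB)
p11=dict(mtx=p['mtx'],eye=np.array([501.79712871,-340.16293786,560.25906516]),orientation=np.array([0.08780555779755349,0.7017869795653489,-0.7015811763929444,-0.08700041530646552]))
p13=dict(mtx=p['mtx'],eye=np.array([500.07324733,-340.25190363,467.07074757]),orientation=np.array([0.08785189495850926,0.7018126554550891,-0.7014429881361058,-0.08785656258906595]))
for th in(40,55,70):
    print(th,hull(L('w11'),p11,(57,172,90,228),th),hull(L('w13'),p13,(43,180,42,209),th),hull(tt,pt,(172,243,292,372),th))
```

```text
31.6667 [ 510.35980676 -338.38117512  140.26273613] 0.8437102027590522 [-0.15624166 -1.13883286  2.32944703] 13.796288899781281 15.00093787908554Traceback (most recent call last):
  File "<stdin>", line 11, in <module>
  File "<stdin>", line 6, in hull
cv2.error: OpenCV(4.12.0) /io/opencv/modules/imgproc/src/convhull.cpp:143: error: (-215:Assertion failed) total >= 0 && (depth == CV_32F || depth == CV_32S) in function 'convexHull'
```

```bash
cat >> h.py <<'E'
def hull(im,p,box,th):
    y0,y1,x0,x1=box; ys,xs=np.where(im[y0:y1,x0:x1].max(2)<th)
    if len(xs)<20: return len(xs)
    q=np.array([onz(p,(x+x0,y+y0),0)[:2] for x,y in zip(xs,ys)],np.float32); r=cv2.minAreaRect(q); return np.round(r[0],1),np.round(r[1],1),round((r[2]+45)%90-45,2),len(xs)
E
python3 - <<'E'
from h import *
p=imaging.camera_params('wrist'); pt=imaging.camera_params('top')
L=lambda n:cv2.cvtColor(cv2.imread(f'pics/{n}.png'),cv2.COLOR_BGR2RGB)
p11=dict(mtx=p['mtx'],eye=np.array([501.79712871,-340.16293786,560.25906516]),orientation=np.array([0.08780555779755349,0.7017869795653489,-0.7015811763929444,-0.08700041530646552]))
p13=dict(mtx=p['mtx'],eye=np.array([500.07324733,-340.25190363,467.07074757]),orientation=np.array([0.08785189495850926,0.7018126554550891,-0.7014429881361058,-0.08785656258906595]))
for th in(60,75,90,105):
    print(th,hull(L('w11'),p11,(57,172,90,228),th),hull(L('w13'),p13,(43,180,42,209),th),hull(L('t14'),pt,(172,243,292,372),th))
E
```

```text
60 11 (array([519.9, -30.6]), array([174.9, 212.2]), 3.3, 240) (array([518.2, -33.6]), array([181.5, 215.3]), 3.56, 332)
75 (array([519.4, -30.6]), array([173.7, 212.5]), 3.25, 176) (array([519.2, -30.7]), array([177.2, 213.5]), 3.59, 660) (array([525.8, -26.5]), array([199. , 229.9]), 3.51, 533)
90 (array([518.2, -30.6]), array([177.2, 214.1]), 3.48, 512) (array([519.4, -30.6]), array([178.8, 214.7]), 3.43, 968) (array([525. , -27.2]), array([201.2, 232.9]), 1.91, 679)
105 (array([518.7, -30.2]), array([179.8, 216.1]), 3.56, 814) (array([519.4, -30.3]), array([179.8, 216.3]), 3.59, 1307) (array([526.1, -26.9]), array([205.5, 230.9]), 3.63, 831)
```

apply_moves(increments=[[0, -0.004, 0, 0, 0], [0, -0.006, 0, 0, 0], [0.001, -0.01, 0, 0, 0], [0.001, -0.01, 0, 0, 0], [0.001, -0.01, 0, 0, 0], [0.001, -0.01, 0, 0, 0]], grip_force=20)

```text
time_s: 32.27
tool_pos: [513.5, -289.6, 140.3]
tool_rot: [0.001, 1.0, 0.007, 0.0]
force: [0.3, -6.5, 2.9]
grip_width: 0.149
gripper_force: 20.0
```

apply_moves(increments=[[0.001, -0.012, 0, 0, 0], [0.001, -0.012, 0, 0, 0], [0.001, -0.012, 0, 0, 0], [0.001, -0.012, 0, 0, 0], [0.001, -0.012, 0, 0, 0], [0.001, -0.012, 0, 0, 0], [0.001, -0.012, 0, 0, 0], [0.001, -0.012, 0, 0, 0], [0.001, -0.012, 0, 0, 0], [0.001, -0.012, 0, 0, 0]])

```text
time_s: 33.1
tool_pos: [521.8, -169.2, 140.3]
tool_rot: [0.001, 1.0, 0.007, 0.0]
force: [-0.4, -7.2, 3.8]
grip_width: 0.15
gripper_force: 20.0
```

apply_moves(increments=[[0, -0.012, 0, 0, 0], [0, -0.012, 0, 0, 0], [0, -0.012, 0, 0, 0], [0, -0.012, 0, 0, 0], [0, -0.012, 0, 0, 0], [0, -0.012, 0, 0, 0], [0, -0.012, 0, 0, 0], [0, -0.012, 0, 0, 0], [0, -0.012, 0, 0, 0], [0, -0.012, 0, 0, 0]])

```text
time_s: 33.93
tool_pos: [520.0, -49.2, 140.2]
tool_rot: [0.001, 1.0, 0.007, 0.0]
force: [0.7, -8.6, 5.7]
grip_width: 0.151
gripper_force: 20.0
```

apply_moves(increments=[[0, -0.007, 0, -0.6, 0], [-0.0005, -0.004, 0, -0.6, 0], [0, -0.003, 0, -0.7, 0], [0, -0.001, 0, -0.7, 0], [0, 0, 0, 0, 0], [0, 0, 0, 0, 0], [0, 0, 0, 0, 0]])

```text
time_s: 34.52
tool_pos: [519.6, -33.3, 140.2]
tool_rot: [0.0, 1.0, 0.03, 0.001]
force: [2.4, -5.0, 5.2]
grip_width: 0.147
gripper_force: 20.0
```

Run:
```python
from h import *
s=readout.state(); print(s['time_s'],s['tool_pos'],yaw(),s['force'],s['grip_width']*93)
```

```text
34.5167 [519.62145667 -33.27710081 140.22500935] 3.3920672501662703 [ 2.44446978 -4.96559954  5.23867714] 13.641273542632042
```

apply_moves(increments=[[0, 0, 0, 0, 0.03], [0, 0, 0, 0, 0.04], [0, 0, 0, 0, 0.04], [0, 0, -0.01, 0, 0.04], [0, 0, -0.03, 0, 0.04], [0, 0, -0.04, 0, 0.04], [0, 0, -0.04, 0, 0.04], [-0.035, 0, -0.04, 0, 0.04], [-0.04, 0, -0.02, 0, 0.04], [0, 0, 0, 0, 0.04]])

```text
time_s: 35.35
tool_pos: [450.2, -36.8, 313.9]
tool_rot: [0.001, 1.0, 0.03, 0.001]
force: [-0.6, 0.3, -0.9]
grip_width: 0.428
gripper_force: 0.0
```

apply_moves(increments=[[0, 0, 0, 0, 0.04], [0, 0, 0, 0, 0.04]])

```text
time_s: 35.52
tool_pos: [454.6, -36.6, 310.3]
tool_rot: [0.0, 1.0, 0.03, 0.001]
force: [0.2, 0.5, 0.7]
grip_width: 0.431
gripper_force: 0.0
```

Run:
```python
from h import *
s=readout.state(); print(s['time_s'],s['tool_pos'],yaw())
im,p=snap('wrist','w15.png'); tt,pt=snap('top','t15.png'); sd,ps=snap('side','s15.png')
print('lid',lid(im,p,box=(0,225,160,500)))
c=[proj(p,[x,y,0]) for x,y in((600,74),(610,-136),(437,-146),(425,64))]; print('expected home px',np.round(c))
h=cv2.cvtColor(im,cv2.COLOR_RGB2HSV)
for r in (60,100,140,180):
    wood=np.where(rim(im,p)[r,160:500])[0]+160; dark=np.where(im[r,:].max(1)<90)[0]; print(r,wood.min(),wood.max(),dark[(dark>150)&(dark<500)])
for col in (260,300,380):
    wood=np.where(rim(im,p)[:225,col])[0]; dark=np.where(im[:235,col].max(1)<90)[0]; print(col,wood.min(),wood.max(),dark)
```

```text
35.5167 [454.56744954 -36.59939699 310.33766735] 3.462488141780948
lid ((520.5, -33.5), (153.2, 188.9), 2.99)
expected home px [[258.  70.]
 [394.  72.]
 [387. 182.]
 [264. 181.]]
60 240 409 [151 152 153 154 155 156 157 158 159 160 161 162 163 164 165 166 167 168
 169 170]
100 181 407 [180 181 182 183 184 185 186 187 188 189 190 191 192 193 194 195 429 430
 431]
140 246 403 [423 424 425]
180 248 400 [418 419]
260 56 224 []
300 58 191 []
380 58 192 []
```

apply_moves(increments=[[0, -0.04, 0, 0, 0.04], [0, -0.04, 0, 0, 0.04], [0, -0.04, 0, 0, 0.04], [0, -0.04, 0, 0, 0.04], [-0.02, -0.01, 0, 0, 0.04], [0, 0, 0, 0, 0.04], [0, 0, 0, 0, 0.04]])

```text
time_s: 36.25
tool_pos: [423.9, 132.5, 309.1]
tool_rot: [0.0, 1.0, 0.031, -0.001]
force: [-0.1, -0.5, 0.1]
grip_width: 0.43
gripper_force: 0.0
```

```bash
cat >> h.py <<'E'
def prof(im,p,A,B,n):
    out=[]
    for t in np.linspace(0,1,n):
        u=proj(p,np.array(A)*(1-t)+np.array(B)*t).astype(np.float32)
        out.append(cv2.getRectSubPix(im,(1,1),(float(u[0]),float(u[1])))[0,0].tolist())
    return out
E
python3 - <<'E'
from h import *
im,p=snap('wrist','w16.png'); s=readout.state(); print(s['tool_pos'],p['eye'].round())
for x in(480,520,560):
    print(x,[f"{50+2*i}:{c[0]},{c[2]}" for i,c in enumerate(prof(im,p,(x,50,0),(x,84,0),18))])
for y in (0,-40): print('near',y,[f"{420+2*i}:{c[0]},{c[2]}" for i,c in enumerate(prof(im,p,(420,y,0),(450,y,0),16))])
t=cv2.cvtColor(cv2.imread('pics/t15.png'),cv2.COLOR_BGR2RGB);pt=imaging.camera_params('top')
for y in (30,0): print('topnear',y,[f"{416+2*i}:{c[0]},{c[2]}" for i,c in enumerate(prof(t,pt,(416,y,0),(450,y,0),18))])
for x in (480,520): print('topleft',x,[f"{56+2*i}:{c[0]},{c[2]}" for i,c in enumerate(prof(t,pt,(x,56,0),(x,84,0),15))])
E
```

```text
[424.56559264 131.64029872 309.23010798] [493. 136. 475.]
480 ['50:153,81', '52:154,83', '54:154,84', '56:159,98', '58:172,139', '60:188,178', '62:195,192', '64:189,187', '66:153,152', '68:96,95', '70:88,87', '72:142,141', '74:185,183', '76:196,193', '78:195,192', '80:195,192', '82:195,193', '84:195,193']
520 ['50:149,80', '52:152,82', '54:153,83', '56:153,82', '58:156,93', '60:168,134', '62:183,174', '64:191,189', '66:188,186', '68:160,159', '70:103,103', '72:80,81', '74:130,130', '76:180,178', '78:191,189', '80:190,188', '82:191,189', '84:191,189']
560 ['50:151,81', '52:153,82', '54:153,82', '56:153,82', '58:152,82', '60:160,99', '62:178,143', '64:191,182', '66:193,191', '68:190,188', '70:170,169', '72:118,118', '74:78,78', '76:120,119', '78:176,175', '80:189,187', '82:176,173', '84:153,151']
near 0 ['420:209,133', '422:217,118', '424:220,118', '426:221,118', '428:220,118', '430:222,119', '432:222,120', '434:224,121', '436:224,121', '438:226,122', '440:227,124', '442:228,125', '444:228,126', '446:226,124', '448:222,121', '450:218,116']
near -40 ['420:203,169', '422:215,135', '424:2
[... 418 characters left out ...]
, '446:57,29', '448:54,25', '450:57,26']
topnear 0 ['416:119,115', '418:118,114', '420:119,116', '422:106,102', '424:83,80', '426:47,44', '428:56,54', '430:83,82', '432:110,108', '434:115,110', '436:106,97', '438:82,67', '440:65,44', '442:56,27', '444:60,30', '446:61,31', '448:57,29', '450:51,25']
topleft 480 ['56:24,26', '58:24,25', '60:23,23', '62:21,24', '64:22,25', '66:24,25', '68:25,26', '70:27,28', '72:30,32', '74:75,74', '76:113,110', '78:116,113', '80:118,113', '82:119,113', '84:120,115']
topleft 520 ['56:20,24', '58:21,24', '60:19,24', '62:19,23', '64:21,24', '66:22,25', '68:21,24', '70:20,22', '72:21,23', '74:27,29', '76:50,52', '78:83,82', '80:117,114', '82:118,116', '84:119,116']
```

Run:
```python
from h import *
im=cv2.cvtColor(cv2.imread('pics/w16.png'),cv2.COLOR_BGR2RGB); p=imaging.camera_params('wrist')
t=cv2.cvtColor(cv2.imread('pics/t15.png'),cv2.COLOR_BGR2RGB);pt=imaging.camera_params('top')
def edges(im,p,fixed,axis,lo,hi,woodlow):
    W,L=[],[]
    v=np.arange(lo,hi,.5)
    for f in fixed:
        A,B=((f,lo,0),(f,v[-1],0)) if axis=='y' else ((lo,f,0),(v[-1],f,0))
        c=np.array(prof(im,p,A,B,len(v)),float)
        sat=c[:,0]-c[:,2]; i=np.where(sat>25)[0]; w=v[i.max()] if woodlow else v[i.min()]
        out=(v>w+4) if woodlow else (v<w-4)
        g=np.where(out,np.clip(c.max(1)[out].max()*.8-c.max(1),0,None),0)
        W.append(w);L.append((g*v).sum()/g.sum())
    a,b=np.polyfit(fixed,W,1),np.polyfit(fixed,L,1)
    m=np.mean(fixed);print('wood',np.polyval(a,m).round(1),np.degrees(a[0]).round(2),'line',np.polyval(b,m).round(1),np.degrees(b[0]).round(2),np.round(np.array(L)-W,1))
edges(im,p,np.arange(455,576,8),'y',45,80,True)
edges(t,pt,np.arange(-100,40,8),'x',417,452,False)
```

```text
wood 60.1 2.92 line 71.4 3.55 [10.8 10.7 10.7 10.6 11.1 11.1 11.2 11.  11.  11.5 11.7 12.8 11.7 11.4
 11.4 11.9]Traceback (most recent call last):
  File "<stdin>", line 17, in <module>
  File "<stdin>", line 10, in edges
    return umr_minimum(a, axis, None, out, keepdims, initial, where)
ValueError: zero-size array to reduction operation minimum which has no identity
```

The caddy sits inside the outline: gap to the left line is about 11 mm, yaw error about 0.5°, offset about 2 mm. The lid is shut and the robot is clear, so I'm handing in.

```bash
python3 -c "
from cell import bot; print(bot.close_job())"
```

```text
the job is handed in; nothing more can be done
None
```

The job is handed in: the three scrapers that were on the rack are in the caddy, the lid is fully shut, and the caddy was slid into the home outline, about 2 mm and 0.5° off by my measurements; no verdict came back.

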